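# Unscrew the gear unit's drain plug and stand it on its head in the ring

### The job

Unscrew the square-headed plug from the port of the gear unit, turning it anticlockwise until the thread lets go, and draw it out. Lay it on its side on the rubber mat and let go of it, then take it again and stand it upright, head down and tail up, inside the steel ring on the stand. Leave the other things on the bench where they are.

Things in the scene. Friction and masses are not known exactly. Their poses are not given: they have to be found in the camera images.
- plug_mid (a point): Centre (half-way along the axis) of the loose aluminium plug, about 0.26 kg, 122 mm long; it balances 13 mm from here on the head side. x runs along its axis from head to tail: head end at x = -61 mm, tail end at +61 mm. Starts in the port, x pointing in, z up, the head's shoulder 1 mm off the mouth. Laid on a flat of its head it lies still, axis 18 mm above the surface; stood head down, this centre is 61 mm above the floor.
- plug_head (a point): Centre of the plug's head, 36 mm from plug_mid towards the head end; same axes. A square bar 36 mm across flats (51 mm over corners), 50 mm long. Its corners lie along its y and z, its flats at 45 degrees to them: at the start it shows a corner upwards, and a gripper rolled 45 degrees about the axis, either way, takes it across flats; every quarter turn it looks the same.
- plug_tail (a point): Point on the axis of the plug's round shank, 37 mm from plug_mid towards the tail; same axes. Shank 26 mm diameter, from the head's shoulder (11 mm from plug_mid, head side) to the tail end, 24 mm past this point. Plain for 41 mm up to the tail end. Thread: two 5.5 mm stub lugs, 16 mm from plug_mid (tail side), out to 17.8 mm from the axis along +z and -z.
- port (a point): Centre of the port's mouth, 100 mm above the bench; x points level into the gear unit, z up. Coarse two-start right-hand thread, lead 32 mm: unscrew anticlockwise seen from outside looking at the head; the plug comes out 8 mm per quarter turn, with some 6 mm of end play in all. Bore 1 mm wider than the shank all round; the tail leaves the mouth after 72 mm.
- gearbox: Fixed cast gear unit that has the port, origin under its centre, axes as port. Flat port face 150 mm wide, 165 high (ribs to 178); the port is in the end of a 66 mm square boss standing 40 mm out of it. The thread lets go somewhere between 135 and 225 degrees of turning, which cannot be seen: before that the plug stops hard when pulled along its axis, after it slides out freely.
- mat: Fixed flat black rubber mat, 170 mm along its x, 160 mm along its y, 4 mm thick; origin at the centre of its underside on the bench. Nothing lies on it.
- ring_in (a point): Centre of the floor inside the fixed steel ring on the stand: inside diameter 62 mm, outside 82 mm, the wall 16 mm high above this floor. The floor is the top of the stand's square plate (110 mm, 6 mm thick), 6 mm above the bench. z up.
- spanner: open-ended steel spanner lying on the bench, along its own x; a bystander to leave alone
- screwdriver: black-handled screwdriver lying on the bench, along its own x; a bystander to leave alone
- hammer: hammer lying on the bench, along its own x; a bystander to leave alone
- grease_tin: closed grey tin, 80 mm across, 70 mm tall; a bystander to leave alone; origin at its underside
- bearing: loose steel bearing ring lying flat, 72 mm across, 20 mm tall; a bystander to leave alone; origin at its underside
- socket: big steel socket standing on its wide end, 36 mm across, 70 mm tall; a bystander to leave alone; origin at its underside
Not all that is in view belongs to the job. Several things have the shape of the mat; the one meant has the colours described above.

How it is judged:
By the outcome, as a careful person would: the job done as asked, in the order asked, and still so for the second after the job is handed in, with the robot touching nothing.
It also fails if it takes over 72 s, if anything falls off the work surface, if the arm or the gripper's body presses on something with over 40 N, if the wrist force passes 120 N, or if a joint passes its speed limit or range.

### The arm

A 7-joint arm with a two-finger parallel gripper is mounted at the origin on the work surface. World frame = base frame: x ahead of the robot, y to its left, z up, the work surface at z = 0. Lengths are in m, angles in rad, forces in N, time in s.
With the tool pointing down it reaches from about 0.35 to 0.9 m from the base axis. Payload 8.1 kg.
Tool frame: the origin (TCP) lies midway between the tips of the shut fingers; the grasp point (between the pads) lies arm.grasp_offset behind it (arm.grasp_offset is the distance from the TCP to the grasp point, in m); z points along the fingers, y is the line along which they close (so a half turn about z gives the same grasp; the last joint's range is limited). The gripper opens to 92 mm and grips with 3 to 60 N. Pads are 19 mm wide; open, the fingers measure 130 mm over their backs; the gripper's body (75 mm by 190 mm) begins 47 mm behind the grasp point.
Start: joints at [-1.34, 0.434, 0.025, 1.573, -0.012, 1.134, -0.075], TCP at [0.205, 0.591, 0.227] pointing down, gripper open.
Joint ranges: [-2.62, 2.62], [-0.44, 2.09], [-1.27, 1.32], [0.08, 2.57], [-1.32, 4.46], [0.12, 2], [-2.74, 2.74]. Speed limits (rad/s): [2.22, 2.22, 3.01, 3.01, 3.14, 3.14, 3.14].

### API

Orientations are given as a rotation vector (axis times angle).
In Python, from cell import observe, imaging, arm gives the robot as it stands.
- The arm moves only by the tool apply_moves, never from a script. Its argument "commands" is a list of rows, each a list of 5 numbers: the opening in per cent of the stroke, from 0 (shut) to 100 (fully open), then the shift along the world's x, y, z in units of 0.06 m (1.0 is 0.06 m), then the turn about the world's z in units of 0.5 rad (1.0 is 0.5 rad). A call has 1 to 12 rows; each row shifts and turns the commanded pose from where the row before left it; what a row does not reach is not made up. A row lasts 1/8 s, in which the tool goes at most 62.5 mm and 10.7 degrees, less where a joint would pass 70% of its speed; a pose out of reach is approached as far as the arm can. A call with a number of a shift or a turn outside -1 to 1 is refused whole. A call with a gripper value outside its range is refused whole. The fingers move at their own pace and stop on an object; "newtons" is the grip in N (left out, the last holds). Time passes only in rows, so rows that do not move let the fingers close. It gives the time, the measured TCP pose, the force, the opening and the grip force at its end, in the units of the state.
- observe(): the state, without advancing time (a new reading comes with each control period).
- imaging.get_image(name): name is "side" or "top" or "wrist"; returns (picture, depth): 480x640x3 uint8, red, green, blue; 480x640 float32, m along the optical axis (not along the pixel's ray), 0 where there is no reading.
- imaging.camera_params(name): a dict with "camera_matrix" (3x3 intrinsics, pixels), "dist" ([k1, k2, p1, p2, k3] as OpenCV has them; the pictures are not rectified), "origin" and "rotation" of the camera in the world; the wrist camera has in their place "tool_from_camera" (4x4, takes a point from camera to tool coordinates, whose origin is the TCP and whose axes are the flange's). Camera axes: x right, y up, looking along -z (the intrinsics and any distortion apply to the point x, -y, -z); pixel columns grow to the right and rows downward; lengths in m; the calibration is good to about 2 mm. A picture is of the moment at which its call begins: read the wrist's pose just before it. camera_params takes no time and is no camera call.
- arm.sign_off(): hands the job in; it is judged then, once.
The state is a dict: "clock": time; "joints": joint angles; "dq": joint speeds; "joint_efforts": joint torques, N m; "position": TCP position; "ee_rot": TCP orientation; "force": force on the tool from outside, world axes, zero at the start; "ft_torque": the same for the moment, N m; "width": opening from 0.0 (shut) to 1.0 (fully open); "gripper_force": force on a finger pad.
Only numpy, scipy, OpenCV 4.12 (cv2) and the standard library are available. Lean on these libraries where they do the work, as an engineer would, in place of code of your own. Each camera call takes 0.05 s, during which the arm holds its last target. There are 200 camera calls.

## Working session

There is one attempt and no reset: what is moved stays moved. The work goes in short steps, Python scripts to look and compute and a tool call to move; the robot and the scene stay as the last step left them, time stands still between calls to the robot, and variables do not carry over. Pictures are saved under pics/ and viewed, at most 10 in all, crops included, and the job is handed in when it is done.

Besides the shell and the picture viewer there is one more tool, called after "Request:" in YAML: its name, and indented under it one key for each argument. apply_moves: Moves the arm, as the interface text tells. Its arguments: {"type":"object","properties":{"commands":{"type":"array"},"newtons":{"type":"number"}},"required":["commands"]}

```bash
mkdir -p pics; ls
cat > h.py <<'E'
import numpy as np, cv2
from cell import observe, imaging, arm
from scipy.spatial.transform import Rotation as R
def cam(n):
    p=imaging.camera_params(n); K=np.array(p["camera_matrix"]);d=np.array(p["dist"])
    if n=="wrist":
        s=observe();T=np.array(p["tool_from_camera"]);Rt=R.from_rotvec(s["ee_rot"]).as_matrix()
        return K,d,Rt@T[:3,3]+s["position"],Rt@T[:3,:3]
    return K,d,np.array(p["origin"]),np.array(p["rotation"])
def rays(c,uv):
    K,d,o,Rm=c
    q=cv2.undistortPoints(np.array(uv,float).reshape(-1,1,2),K,d)[:,0]
    return o,np.c_[q[:,0],-q[:,1],-np.ones(len(q))]@Rm.T
def onz(c,uv,z):
    o,r=rays(c,uv); return o+r*((z-o[2])/r[:,2])[:,None]
def cloud(c,depth):  # HxWx3 world
    h,w=depth.shape;u,v=np.meshgrid(np.arange(w),np.arange(h))
    o,r=rays(c,np.c_[u.ravel(),v.ravel()])
    return (o+r*depth.reshape(-1,1)).reshape(h,w,3)
def snap(n,f):
    c=cam(n);im,de=imaging.get_image(n);cv2.imwrite(f"pics/{f}.png",cv2.cvtColor(im,cv2.COLOR_RGB2BGR));np.savez(f"pics/{f}.npz",im=im,de=de,P=cloud(c,de))
    return c,im,de
E
python3 - <<'E'
from h import *
print(observe(), arm.grasp_offset)
for n in("top","side"):
    c,im,de=snap(n,n+"0"); print(n,c[2],c[3][:,2],(de>0).mean())
E
```

```text
pics
{'clock': 0.0, 'joints': array([-1.33958242,  0.43524156,  0.02497114,  1.57409749, -0.01162395,
        1.1340045 , -0.07508976]), 'dq': array([-0.00166667,  0.00022847, -0.0008706 ,  0.00072696,  0.00043107,
       -0.00014814,  0.00038548]), 'joint_efforts': array([-9.30656461e-04, -6.67870545e+01,  9.84629206e-01, -3.14460790e+01,
       -6.04690472e-02,  4.32076387e-02,  1.47812366e-04]), 'position': array([0.20465713, 0.58999533, 0.22593326]), 'ee_rot': array([-5.22003756e-01, -3.09777398e+00,  2.51194218e-03]), 'force': array([-0.49191817, -1.27360119, -0.30257521]), 'ft_torque': array([ 0.01330544,  0.00202682, -0.02205954]), 'gripper_force': 0.0, 'width': 0.9977949127362756} 0.0188Traceback (most recent call last):
  File "<stdin>", line 4, in <module>
  File "h.py", line 21, in snap
    c=cam(n);im,de=imaging.get_image(n);cv2.imwrite(f"pics/{f}.png",cv2.cvtColor(im,cv2.COLOR_RGB2BGR));np.savez(f"pics/{f}.npz",im=im,de=de,P=cloud(c,de))
                                                                                                                                               ~~~~~^^^^^^
  File "h.py", line 19, in cloud
    return (o+r*depth.reshape(-1,1)).reshape(h,w,3)
              ~^~~~~~~~~~~~~~~~~~~~
numpy._core._exceptions._ArrayMemoryError: Unable to allocate 703. GiB for an array with shape (307200, 307200) and data type float64
```

View pics/top0.png

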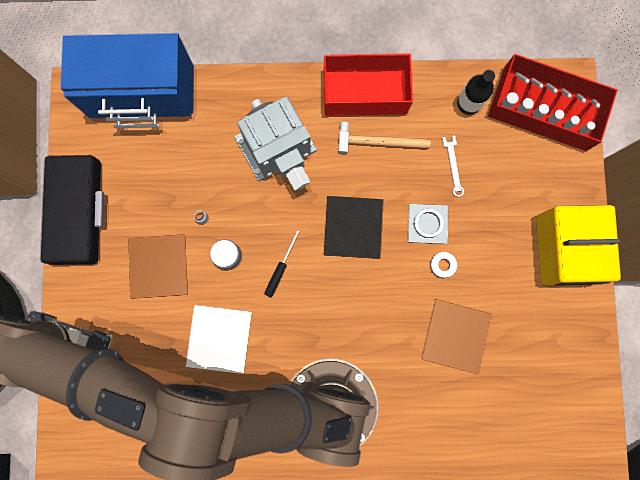

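Run:
```python
from h import *
c=cam("top");print([np.shape(x) for x in c]); q=cv2.undistortPoints(np.zeros((5,1,2)),c[0],c[1]);print(q.shape)
im,de=imaging.get_image("top");print(im.shape,de.shape)
print(rays(c,np.zeros((5,2)))[1].shape)
```

```text
[(3, 3), (5,), (3,), (3,)]
(5, 1, 2)
(480, 640, 3) (480, 640)
(5,)
```

```bash
sed -i 's/np.array(p\["origin"\]),np.array(p\["rotation"\])/np.array(p["origin"]),R.from_rotvec(p["rotation"]).as_matrix()/' h.py
cat > m1.py <<'E'
from h import *
for n in("top","side"):
    c,im,de=snap(n,n+"0"); print(n,c[2],c[3][:,2],(de>0).mean())
D=np.load("pics/top0.npz");P=D["P"];im=D["im"].astype(int)
c=cam("top")
# mat
m=((im.max(2)<70)).astype(np.uint8);m[:,:300]=0;m[:180]=0;m[270:]=0;m[:,400:]=0
cn=max(cv2.findContours(m,0,2)[0],key=cv2.contourArea);r=cv2.minAreaRect(cn);b=onz(c,cv2.boxPoints(r),.004)
print("mat",b.mean(0),b.tolist())
# stand plate, ring
g=im[195:255,400:460];m=((g.max(2)-g.min(2)<40)&(g.min(2)>90)).astype(np.uint8)
cn=max(cv2.findContours(m,0,2)[0],key=cv2.contourArea);r=cv2.minAreaRect(cn);b=onz(c,cv2.boxPoints(r)+[400,195],.006);print("plate",b.mean(0),np.linalg.norm(b[0]-b[1]),np.linalg.norm(b[1]-b[2]))
q=P[195:255,400:460].reshape(-1,3);q=q[(q[:,2]>.016)&(q[:,2]<.03)];print("ringpts",len(q),(q.max(0)+q.min(0))/2,np.ptp(q,0))
# head: points z
q=P[160:195,275:315];
for row in range(0,35,2): print(160+row,[int(1000*z) for z in q[row,::2,2]])
E
python3 m1.py
```

```text
top [0.25219979 0.03488378 1.63183541] [-1.27425558e-01 -3.83326866e-04  9.91848063e-01] 0.996015625
side [0.25040461 0.99232288 0.90819009] [-0.17728165  0.7475002   0.64016768] 0.9962076822916667
mat [ 0.49560642 -0.07432421  0.004     ] [[0.417275014240753, 0.010422627875570734, 0.0040000000000000036], [0.5860300877326785, -0.00274957696775352, 0.0040000000000000036], [0.5737898573730822, -0.1600906497399704, 0.0040000000000000036], [0.40533071601516796, -0.1448792322547169, 0.0040000000000000036]]
plate [ 0.50088917 -0.28408803  0.006     ] 0.11025665240071815 0.11107928477408036
ringpts 309 [ 0.47672448 -0.29341294  0.02299846] [0.13074055 0.10020417 0.01397424]
160 [138, 136, 136, 131, 133, 133, 138, 132, 1631, 132, 127, 134, 129, 132, 136, 1, 2, 6, 4, 6]
162 [105, 138, 133, 130, 130, 134, 129, 131, 130, 131, 130, 134, 135, 132, 123, -1, 4, 0, 0, -3]
164 [86, 130, 1631, 133, 132, 135, 133, 136, 133, 132, 130, 125, 129, 110, 102, 9, 1, 2, -6, 3]
166 [67, 96, 134, 132, 132, 136, 137, 134, 132, 132, 121, 81, 92, 101, 82, -2, 8, -4, 5, -1]
168 [51, 34, 122, 131, 134, 131, 133, 132,
[... 442 characters left out ...]
0, 98, 108, 110, 118, 113, 120, 116, 115, 112, 100, 0, 0, 0]
180 [4, 2, 0, 6, 1, 0, 6, 98, 99, 110, 112, 113, 120, 118, 115, 105, 97, 107, 0, 6]
182 [1, 5, -1, 0, -4, -1, -3, 0, 102, 106, 104, 113, 119, 109, 119, 112, 106, 100, 2, 1631]
184 [0, -5, 3, 10, 2, -2, 5, 5, 2, 100, 103, 114, 108, 115, 120, 105, 86, -4, 1, -2]
186 [2, 2, 2, 5, 1, 6, 4, -7, -3, 103, 99, 110, 111, 112, 1631, 6, 1, 2, -3, -8]
188 [3, 0, 0, -5, 2, -2, 0, -2, -5, 1, 99, 102, 92, 78, 1, 1, -3, 0, 4, 3]
190 [6, -8, -1, -4, 6, 1, 8, 3, 10, -2, -6, -6, 8, -1, -3, 0, 1, -4, 3, -1]
192 [1, 3, 3, 4, -5, 0, 3, 4, 10, -7, 1, 4, -1, 1, 5, 4, -2, -4, -8, -1]
194 [3, -8, -6, 2, 7, 0, 1, 1, -2, 6, 1631, 3, 3, -2, -3, -7, 0, 0, 3, 5]
```

View pics/side0.png

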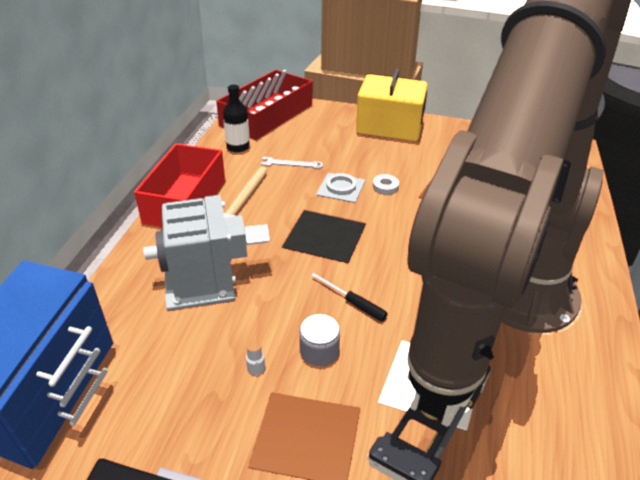

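```bash
cat > fit.py <<'E'
from h import *
from scipy.optimize import least_squares
def fit(P,m,yaw0,ridge=.1255):
    q=P[m];z=q[:,2]
    c0=q.mean(0)
    def f(p):
        n=np.array([-np.sin(p[0]),np.cos(p[0])]);return z-(p[2]-abs((q[:,:2]-c0[:2])@n-p[1]))
    s=least_squares(f,[yaw0,0,ridge],loss="soft_l1",f_scale=.004)
    yaw,o,r=s.x;d=np.array([np.cos(yaw),np.sin(yaw)]);n=np.array([-d[1],d[0]])
    a=(q[:,:2]-c0[:2])@d
    return yaw,c0[:2]+n*o,r,np.percentile(a,[1,99]),d,n,len(q)
E
python3 - <<'E'
from fit import *
D=np.load("pics/top0.npz");P=D["P"]
m=np.zeros((480,640),bool);m[167:192,282:314]=1
m&=(P[...,2]>.088)&(P[...,2]<.1285)
# drop boss front fringe
yaw,c,r,ext,d,n,N=fit(P,m,np.radians(30));print(np.degrees(yaw),c,r,ext,d,N)
print("outer end",c+d*ext[0],"inner",c+d*ext[1])
# gearbox top/boss orientation
m=(P[...,2]>.127)&(P[...,2]<.20);m[:,:230]=0;m[:,330:]=0;m[:85]=0;m[200:]=0
b=(m&(P[...,2]<.14)).astype(np.uint8);b[:145]=0
cn=max(cv2.findContours(b,0,2)[0],key=cv2.contourArea);rc=cv2.minAreaRect(cn);q=onz(cam("top"),cv2.boxPoints(rc),.133);print("boss",q[:,:2].tolist())
g=(m&(P[...,2]>.15)).astype(np.uint8)
cn=max(cv2.findContours(g,0,2)[0],key=cv2.contourArea);rc=cv2.minAreaRect(cn);q=onz(cam("top"),cv2.boxPoints(rc),.17);print("gear",q[:,:2].tolist())
s=observe();print(s["position"],R.from_rotvec(s["ee_rot"]).as_matrix().round(3).tolist())
p=imaging.camera_params("wrist");print(np.round(p["tool_from_camera"],3),p["camera_matrix"])
E
```

```text
31.425367722134013 [0.61716573 0.07625682] 0.12223053578801074 [-0.02675322  0.02964529] [0.85332004 0.52138749] 394
outer end [0.59433668 0.06230803] inner [0.64246265 0.09171351]
boss [[0.654046891848248, 0.15163523623109393], [0.70017218159607, 0.06496415925436799], [0.659840251784098, 0.04466943844541252], [0.6140267587273118, 0.13112125105443223]]
gear [[0.7513669799857914, 0.23270561164439552], [0.8234892136864882, 0.09844681828291896], [0.6991829286082516, 0.036491621862586365], [0.6285857983857932, 0.1696732806692487]]
[0.20470034 0.59022545 0.22623561] [[-0.945, 0.328, -0.0], [0.328, 0.945, -0.001], [-0.0, -0.001, -1.0]]
[[ 0.     0.965  0.262  0.07 ]
 [ 1.    -0.     0.     0.   ]
 [ 0.     0.262 -0.965 -0.159]
 [ 0.     0.     0.     1.   ]] [[363.3952092    0.         325.81827997]
 [  0.         363.3952092  227.91114546]
 [  0.           0.           1.        ]]
```

Request:
apply_moves:
  commands:
    - [100,0.57,-0.71,0.1,-0.35]
    - [100,0.57,-0.71,0.1,-0.35]
    - [100,0.57,-0.71,0.1,-0.35]
    - [100,0.57,-0.71,0.1,-0.35]
    - [100,0.57,-0.71,0,-0.35]
    - [100,0.57,-0.71,0,-0.35]
    - [100,0.57,-0.71,0,-0.35]
    - [100,0.57,-0.71,0,-0.35]
    - [100,0.57,-0.71,0,-0.35]
    - [100,0.57,-0.71,0,-0.35]
    - [100,0.57,-0.71,0,-0.35]
    - [100,0.57,-0.71,0,-0.35]
  newtons: 30

```text
clock: 1.7
position: [0.6161, 0.0782, 0.2507]
ee_rot: [-2.95, -1.081, -0.0]
force: [0.2, 1.3, 0.3]
width: 1.003
gripper_force: 0.0
```

Request:
apply_moves:
  commands:
    - [100,0,0,0,-0.3]
    - [100,0,0,0,-0.14]
    - [100,0,0,0,0]

```text
clock: 2.08
position: [0.6151, 0.0793, 0.2504]
ee_rot: [3.048, 0.759, -0.001]
force: [-0.8, -0.0, -0.4]
width: 1.0
gripper_force: 0.0
```

```bash
cat > w.py <<'E'
from fit import *
import sys
s=observe();Rt=R.from_rotvec(s["ee_rot"]).as_matrix();print("clk",s["clock"],"tcp",s["position"].round(4),"yaw y",np.degrees(np.arctan2(Rt[1,1],Rt[0,1])),"J",s["joints"].round(2),"F",s["force"].round(1))
c,im,de=snap("wrist",sys.argv[1])
E
python3 w.py w1
python3 - <<'E'
from fit import *
P=np.load("pics/w1.npz")["P"]
d0=np.array([.883,.469]);n0=np.array([-.469,.883])
r=P[...,:2]-[.617,.076]
a=r@d0;b=r@n0
m=(abs(b)<.024)&(a<.02)&(a>-.04)&(P[...,2]>.09)&(P[...,2]<.135)
yaw,c,rg,ext,d,n,N=fit(P,m,np.radians(28));print(np.degrees(yaw),c,rg,ext,N,"outer",c+d*ext[0])
m=(P[...,2]>.126)&(P[...,2]<.14)&(a>.02)&(a<.06);q=P[m];print(len(q),"boss a",np.percentile(a[m],[1,5,95]),"b",np.percentile(b[m],[1,5,95,99]),np.median(q[:,2]))
E
```

```text
clk 2.075 tcp [0.6151 0.0793 0.2504] yaw y -62.027460826285264 J [-0.69  0.47  0.72  1.59 -0.32  1.2  -0.99] F [-0.8 -0.  -0.4]
28.249133387574847 [0.61351652 0.07578021] 0.1229710642071527 [-0.02363146  0.02270158] 2835 outer [0.59269962 0.0645953 ]
4255 boss a [0.02414581 0.0256961  0.05842998] b [-0.03001779 -0.02733419  0.03202822  0.03463279] 0.13354794506842577
```

View pics/w1.png

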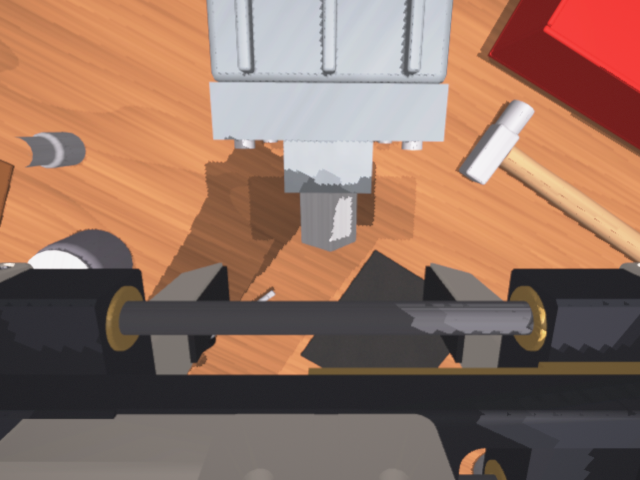

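Request:
apply_moves:
  commands:
    - [100,-0.11,0.2,-0.9,0]
    - [100,0,0,-0.9,0]
    - [100,0,0,-0.25,0]
    - [100,0,0,-0.1,0]
    - [100,-0.1,0.18,0,0]
    - [100,-0.1,0.18,0,0]

```text
clock: 2.88
position: [0.5972, 0.114, 0.1233]
ee_rot: [-3.048, -0.759, -0.004]
force: [-0.3, -0.1, 0.0]
width: 1.004
gripper_force: 0.0
```

Request:
apply_moves:
  commands:
    - [100,-0.055,0.103,0,0]
    - [100,0,0,0,0]

```text
clock: 3.12
position: [0.5938, 0.12, 0.1227]
ee_rot: [-3.048, -0.761, -0.003]
force: [-0.4, -0.8, 3.6]
width: 0.999
gripper_force: 1.3
```

Request:
apply_moves:
  commands:
    - [100,-0.04,0.07,-0.03,0]
    - [100,-0.04,0.07,-0.03,0]
    - [100,0,0,0,0]

```text
clock: 3.5
position: [0.5925, 0.1238, 0.1217]
ee_rot: [3.046, 0.752, 0.012]
force: [-0.6, -8.2, 25.4]
width: 1.004
gripper_force: 12.8
```

```bash
python3 w.py w2
python3 - <<'E'
import cv2
im=cv2.imread("pics/w2.png");s=imaging=None
cv2.imwrite("pics/w2c.png",cv2.resize(im[60:360,120:520],None,fx=2,fy=2))
E
```

```text
clk 3.5 tcp [0.5925 0.1238 0.1217] yaw y -62.24539104319859 J [-0.74  0.57  0.65  1.79 -0.42  0.92 -0.99] F [-0.6 -8.2 25.4]
```

View pics/w2c.png

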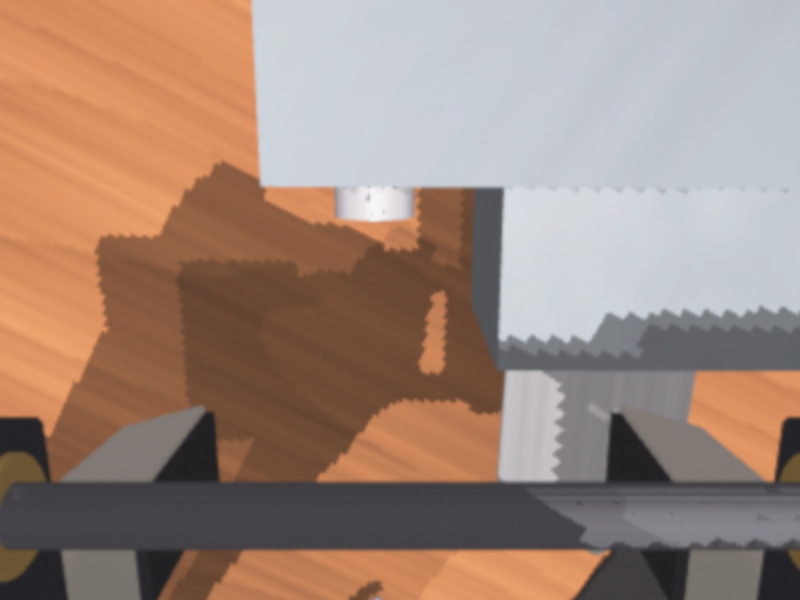

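```bash
cat > prof.py <<'E'
from h import *
import sys
P=np.load(f"pics/{sys.argv[1]}.npz")["P"]
d=np.array([.8813,.4726]);n=np.array([-.4726,.8813]);A=np.array([.6135,.0758])
a=(P[...,:2]-A)@d;b=(P[...,:2]-A)@n;z=P[...,2]
lo,hi=float(sys.argv[2]),float(sys.argv[3])
m=(a>lo)&(a<hi)&(abs(b)<.033)&(z>.06)&(z<.135)
for k in range(-33,33,3):
    mm=m&(b>k/1e3)&(b<=(k+3)/1e3)
    if mm.sum()>3: print(k+1.5,(np.median(z[mm])*1e3-100).round(1),mm.sum())
E
python3 prof.py w2 .004 .022
```

```text
-22.5 1.4 7
-19.5 3.4 90
-16.5 5.6 100
-13.5 8.3 91
-10.5 10.9 99
-7.5 13.8 108
-4.5 16.5 122
-1.5 19.4 132
1.5 22.3 131
4.5 24.5 276
7.5 21.3 394
10.5 17.2 293
13.5 13.5 255
16.5 9.9 228
19.5 6.3 198
22.5 2.7 173
25.5 -1.0 154
28.5 -3.5 18
```

Request:
apply_moves:
  commands:
    - [100,0,0,0.04,0]
    - [100,-0.03,0.06,0,0]
    - [100,0,0,0,0]

```text
clock: 3.92
position: [0.5897, 0.1292, 0.1224]
ee_rot: [3.047, 0.755, 0.009]
force: [5.1, -4.2, 9.8]
width: 0.998
gripper_force: 4.8
```

Request:
apply_moves:
  commands:
    - [100,-0.03,0.06,0,0]
    - [100,0,0,0,0]

```text
clock: 4.18
position: [0.5844, 0.1349, 0.1203]
ee_rot: [-3.048, -0.758, 0.001]
force: [0.1, -0.7, -0.2]
width: 1.003
gripper_force: 0.0
```

```bash
python3 w.py w3; python3 prof.py w3 .004 .022
```

```text
clk 4.175 tcp [0.5844 0.1349 0.1203] yaw y -62.057092247455984 J [-0.75  0.56  0.65  1.8  -0.42  0.92 -1.01] F [ 0.1 -0.7 -0.2]
-22.5 6.3 81
-19.5 8.0 127
-16.5 9.6 127
-13.5 11.3 137
-10.5 12.9 149
-7.5 14.5 152
-4.5 16.1 149
-1.5 17.8 135
1.5 19.5 136
4.5 21.2 138
7.5 21.5 227
10.5 17.2 272
13.5 12.1 271
16.5 6.7 348
19.5 21.1 403
22.5 -5.3 148
```

Request:
apply_moves:
  commands:
    - [100,0,0,0.35,0]
    - [100,0.26,-0.485,0,0]
    - [100,0.26,-0.485,0,0]
    - [100,0,0,-0.6,0]
    - [100,0,0,-0.4,0]
    - [20,0,0,0,0]
    - [20,0,0,0,0]
    - [20,0,0,0,0]
    - [20,0,0,0,0]
    - [20,0,0,0,0]
    - [20,0,0,0,0]
  newtons: 60

```text
clock: 5.6
position: [0.6161, 0.077, 0.0819]
ee_rot: [-3.048, -0.759, -0.0]
force: [-1.9, 1.8, 4.2]
width: 0.491
gripper_force: 60.0
```

```bash
python3 w.py w4; python3 prof.py w4 .01 .025
```

```text
clk 5.6 tcp [0.6161 0.077  0.0819] yaw y -62.03878021684922 J [-0.61  0.64  0.61  1.77 -0.46  0.88 -0.87] F [-1.9  1.8  4.2]
-31.5 13.0 140
-28.5 13.1 140
-25.5 11.7 165
-22.5 7.2 120
-19.5 8.1 89
-16.5 9.8 110
-13.5 11.4 124
-10.5 13.0 141
-7.5 14.5 128
-4.5 16.1 143
-1.5 17.9 145
1.5 19.6 160
4.5 21.2 149
7.5 21.3 140
10.5 16.4 126
13.5 10.6 101
16.5 5.3 65
19.5 -0.3 26
22.5 8.1 142
25.5 11.9 179
28.5 12.3 146
31.5 12.4 148
```

Request:
apply_moves:
  commands:
    - [100,0,0,0.1,0]
    - [100,0,0,0,0]
    - [100,0,0,0,0]
    - [100,0.18,-0.34,0,0]
    - [100,0.01,-0.02,-0.065,0]
    - [100,0.013,-0.024,-0.065,0]
    - [100,0.013,-0.024,-0.065,0]
    - [100,0.013,-0.024,-0.065,0]
    - [100,0.013,-0.024,-0.03,0]

```text
clock: 6.78
position: [0.6292, 0.052, 0.0698]
ee_rot: [-3.044, -0.761, 0.003]
force: [-8.2, 12.1, 10.5]
width: 1.0
gripper_force: 7.3
```

```bash
python3 w.py w5; python3 prof.py w5 .012 .027
```

```text
clk 6.775 tcp [0.6292 0.052  0.0698] yaw y -61.93920872639454 J [-0.55  0.67  0.59  1.75 -0.47  0.87 -0.82] F [-8.2 12.1 10.5]
-31.5 33.3 11
-28.5 33.0 4
-25.5 32.9 6
-22.5 32.8 7
-19.5 24.2 10
-16.5 16.2 15
-13.5 32.7 20
-10.5 16.2 14
-7.5 16.6 16
-4.5 16.1 13
-1.5 16.3 9
1.5 15.9 14
4.5 16.1 19
7.5 16.1 19
10.5 16.0 21
13.5 16.3 19
16.5 15.8 8
19.5 32.7 72
22.5 8.0 18
25.5 7.5 15
28.5 7.9 17
31.5 7.5 13
```

Request:
apply_moves:
  commands:
    - [100,-0.071,0.132,0,0]
    - [100,0,0,0.86,0]
    - [100,0.079,-0.147,0,0]
    - [100,-0.008,0.015,-0.083,0]
    - [100,-0.03,0.06,-0.083,0]
    - [100,-0.024,0.044,-0.117,0]
    - [100,-0.004,0.007,-0.117,0]
    - [100,0,0,-0.083,0]

```text
clock: 7.82
position: [0.6273, 0.0574, 0.0973]
ee_rot: [-3.044, -0.758, -0.003]
force: [-23.0, 1.3, 83.4]
width: 0.996
gripper_force: 35.2
```

```bash
python3 w.py w6; python3 prof.py w6 .012 .027
```

```text
clk 7.825 tcp [0.6273 0.0574 0.0973] yaw y -62.02856385172065 J [-0.58  0.63  0.62  1.74 -0.45  0.92 -0.85] F [-23.    1.3  83.4]
-31.5 33.0 6
-28.5 33.4 12
-22.5 -1.5 13
-19.5 0.9 31
-16.5 4.2 52
-13.5 7.5 82
-10.5 10.4 93
-7.5 13.9 133
-4.5 16.9 164
-1.5 20.0 199
1.5 20.7 154
4.5 18.4 126
7.5 15.7 98
10.5 12.9 88
13.5 9.9 65
16.5 7.2 56
19.5 3.9 34
22.5 18.0 212
25.5 19.8 343
28.5 21.3 246
31.5 21.4 230
```

Request:
apply_moves:
  commands:
    - [100,0,0,0.035,0]
    - [100,0,0,0,0]

```text
clock: 8.12
position: [0.627, 0.0574, 0.0979]
ee_rot: [-3.045, -0.758, -0.003]
force: [-13.1, 1.8, 45.0]
width: 1.005
gripper_force: 19.2
```

Request:
apply_moves:
  commands:
    - [100,-0.045,0.084,0.02,0]
    - [100,0,0,-0.14,0]
    - [100,0.035,-0.066,0,0]
    - [100,0.002,-0.004,-0.083,0]
    - [100,0.005,-0.01,-0.067,0]
    - [100,0.012,-0.022,-0.067,0]

```text
clock: 8.88
position: [0.626, 0.0579, 0.0738]
ee_rot: [-3.043, -0.76, 0.005]
force: [-9.0, 11.0, 11.8]
width: 1.002
gripper_force: 6.9
```

```bash
python3 w.py w7; python3 prof.py w7 .012 .027
```

```text
clk 8.875 tcp [0.626  0.0579 0.0738] yaw y -61.94858998705346 J [-0.56  0.66  0.6   1.75 -0.47  0.88 -0.83] F [-9.  11.  11.8]
-31.5 32.8 7
-19.5 4.4 13
-16.5 7.2 50
-13.5 10.3 65
-10.5 13.9 73
-7.5 17.0 72
-4.5 20.3 75
-1.5 21.7 62
1.5 19.8 57
4.5 17.6 56
7.5 14.7 51
10.5 12.1 48
13.5 9.2 47
16.5 6.6 31
19.5 4.0 17
22.5 5.6 21
25.5 8.2 101
28.5 9.6 61
31.5 9.5 64
```

Request:
apply_moves:
  commands:
    - [100,-0.063,0.118,0,0]
    - [100,0.073,0.039,0.55,0]
    - [100,0.052,-0.097,0,0]
    - [100,-0.01,-0.006,-0.067,0]
    - [100,-0.01,-0.006,-0.067,0]
    - [100,-0.01,-0.006,-0.067,0]

```text
clock: 9.68
position: [0.63, 0.0583, 0.0963]
ee_rot: [-3.047, -0.758, -0.002]
force: [-4.1, 4.5, 27.6]
width: 1.003
gripper_force: 10.9
```

Request:
apply_moves:
  commands:
    - [100,-0.02,-0.01,-0.035,0]

```text
clock: 9.8
position: [0.6294, 0.0586, 0.0947]
ee_rot: [-3.046, -0.759, -0.004]
force: [-2.8, 6.0, 25.1]
width: 1.003
gripper_force: 9.6
```

Request:
apply_moves:
  commands:
    - [100,-0.02,-0.01,-0.035,0]
    - [100,-0.02,-0.01,-0.035,0]

```text
clock: 10.05
position: [0.6276, 0.0586, 0.0909]
ee_rot: [-3.044, -0.76, -0.007]
force: [-2.7, 8.8, 9.6]
width: 1.001
gripper_force: 4.6
```

```bash
python3 w.py w8; python3 prof.py w8 .012 .027
```

```text
clk 10.05 tcp [0.6276 0.0586 0.0909] yaw y -61.975413923676044 J [-0.58  0.64  0.61  1.74 -0.46  0.9  -0.85] F [-2.7  8.8  9.6]
-28.5 32.8 5
-22.5 4.5 40
-19.5 6.4 59
-16.5 8.3 74
-13.5 10.3 97
-10.5 12.2 107
-7.5 14.1 126
-4.5 15.8 149
-1.5 17.6 162
1.5 19.5 191
4.5 20.9 186
7.5 19.0 124
10.5 14.7 84
13.5 10.4 57
16.5 6.3 31
19.5 1.3 16
22.5 13.9 128
25.5 17.1 276
28.5 19.1 203
31.5 19.4 192
```

Request:
apply_moves:
  commands:
    - [100,0.003,-0.029,-0.067,0]
    - [100,0.003,-0.029,-0.067,0]
    - [100,0.003,-0.029,-0.067,0]
    - [100,0.003,-0.029,-0.067,0]
    - [100,0.003,-0.029,-0.05,0]

```text
clock: 10.72
position: [0.6238, 0.0553, 0.0694]
ee_rot: [-3.035, -0.764, 0.006]
force: [-12.4, 23.1, 23.2]
width: 0.998
gripper_force: 13.4
```

```bash
python3 w.py w9; python3 prof.py w9 .008 .024
```

```text
clk 10.725 tcp [0.6238 0.0553 0.0694] yaw y -61.744631664764 J [-0.55  0.66  0.59  1.76 -0.48  0.87 -0.82] F [-12.4  23.1  23.2]
-25.5 2.9 20
-22.5 4.6 80
-19.5 6.6 92
-16.5 8.5 95
-13.5 10.6 98
-10.5 12.4 104
-7.5 14.3 104
-4.5 16.1 106
-1.5 18.0 109
1.5 19.3 120
4.5 20.0 107
7.5 17.4 68
10.5 13.3 51
13.5 7.7 41
16.5 3.4 40
19.5 -1.1 21
22.5 1.6 106
25.5 5.8 209
28.5 3.4 108
31.5 3.3 97
```

Run:
```python
from h import *
d=np.array([.8813,.4726]);n=np.array([-.4726,.8813]);A=np.array([.6135,.0758])
for f in("w1","w3","w8","w9"):
    P=np.load(f"pics/{f}.npz")["P"];a=(P[...,:2]-A)@d;b=(P[...,:2]-A)@n;z=P[...,2]
    print(f,[(k,int(1000*np.median(z[mm])-100)) for k in range(-40,36,2) if (mm:=(abs(b+.003)<.005)&(a>k/1e3)&(a<=k/1e3+.002)&(z>.02)).sum()>3])
```

```text
w1 [(-26, 17), (-24, 19), (-22, 19), (-20, 19), (-18, 19), (-16, 19), (-14, 19), (-12, 20), (-10, 19), (-8, 20), (-6, 20), (-4, 20), (-2, 21), (0, 20), (2, 20), (4, 20), (6, 20), (8, 21), (10, 20), (12, 21), (14, 21), (16, 20), (18, 20), (20, 20), (22, 21), (24, 243), (26, 243), (28, 260), (30, 262), (32, 233), (34, 231)]
w3 [(-10, 110), (-8, 110), (-6, 110), (-4, 110), (-2, 110), (0, 110), (2, 119), (4, 15), (6, 15), (8, 16), (10, 16), (12, 16), (14, 17), (16, 17), (18, 17), (20, 17), (22, 110), (24, 110), (26, 110), (28, 109), (30, 109), (32, 108), (34, 71)]
w8 [(-30, 11), (-28, 12), (-26, 13), (-24, 14), (-22, 14), (-20, 15), (-18, 14), (-16, 15), (-14, 15), (-12, 15), (-10, 15), (-8, 17), (-6, 18), (8, 14), (10, 16), (12, 16), (14, 16), (16, 17), (18, 16), (20, 18), (24, 107), (26, 108), (28, 101), (30, 95), (32, 74), (34, 72)]
w9 [(-18, 12), (-16, 13), (-14, 15), (-12, 16), (-10, 16), (-8, 15), (-6, 16), (-4, 16), (-2, 16), (0, 17), (2, 18), (14, 15), (16, 17), (18, 17), (20, 86), (22, 86), (24, 79), (26, 53), (28, 52), (30, 50), (32, 33), (34, 33)]
```

View pics/w8.png

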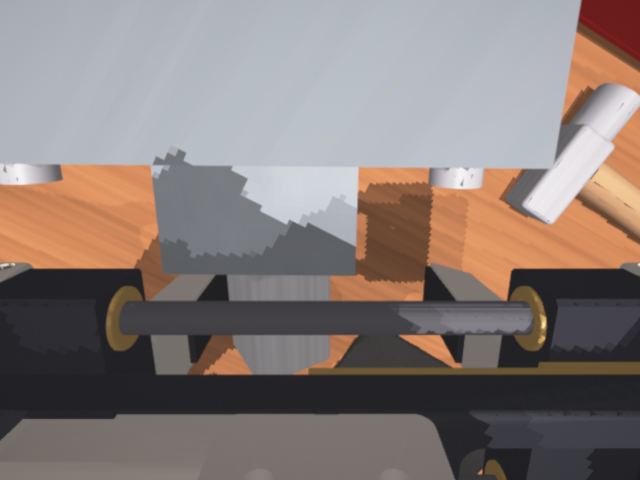

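Request:
apply_moves:
  commands:
    - [100,-0.248,0.463,0.1,0]
    - [100,0,0,0.13,0]
    - [20,0,0,0,0]
    - [20,0,0,0,0]
    - [20,0,0,0,0]
    - [20,0,0,0,0]
    - [20,0,0,0,0]
  newtons: 60

```text
clock: 11.65
position: [0.6117, 0.0746, 0.0838]
ee_rot: [-3.048, -0.758, 0.001]
force: [-1.3, 0.6, 0.3]
width: 0.509
gripper_force: 60.1
```

Request:
apply_moves:
  commands:
    - [20,-0.03,-0.016,0,0]
    - [20,-0.03,-0.016,0,0]
    - [20,0,0,0,0]

```text
clock: 12.02
position: [0.6079, 0.0724, 0.0839]
ee_rot: [-3.049, -0.758, 0.001]
force: [-1.6, 0.9, -2.7]
width: 0.504
gripper_force: 60.0
```

Request:
apply_moves:
  commands:
    - [20,-0.03,-0.016,0,0]
    - [20,-0.03,-0.016,0,0]
    - [20,0,0,0,0]

```text
clock: 12.4
position: [0.6063, 0.0716, 0.0845]
ee_rot: [-3.048, -0.76, -0.005]
force: [4.5, 3.6, -2.7]
width: 0.507
gripper_force: 60.0
```

Request:
apply_moves:
  commands:
    - [20,0.022,0.012,0,0]
    - [100,0,0,0.06,0]
    - [100,0,0,0,0]
    - [100,0,0,0,0]
    - [100,0.18,-0.34,0,0]
    - [100,0.016,-0.029,-0.067,0]
    - [100,0.016,-0.029,-0.067,0]
    - [100,0.016,-0.029,-0.067,0]
    - [100,0.016,-0.029,-0.067,0]
    - [100,0.012,-0.022,-0.05,0]

```text
clock: 13.65
position: [0.6181, 0.0511, 0.0686]
ee_rot: [-3.035, -0.764, 0.007]
force: [-15.5, 22.2, 23.3]
width: 0.996
gripper_force: 13.8
```

```bash
python3 w.py w10; python3 prof.py w10 -.006 .022
```

```text
clk 13.65 tcp [0.6181 0.0511 0.0686] yaw y -61.73670463972328 J [-0.55  0.65  0.59  1.78 -0.48  0.86 -0.81] F [-15.5  22.2  23.3]
-25.5 3.7 85
-22.5 4.9 260
-19.5 6.6 292
-16.5 8.1 283
-13.5 9.7 290
-10.5 11.0 295
-7.5 12.4 306
-4.5 13.4 312
-1.5 13.8 332
1.5 15.5 354
4.5 15.1 341
7.5 11.7 237
10.5 9.3 181
13.5 4.8 160
16.5 0.7 121
19.5 -4.0 93
22.5 25.6 849
25.5 -3.1 216
28.5 -6.6 249
31.5 -5.4 244
```

Request:
apply_moves:
  commands:
    - [100,-0.256,0.478,0.1,0]
    - [100,0.147,0.079,0.115,0]
    - [20,0,0,0,0]
    - [20,0,0,0,0]
    - [20,0,0,0,0]
    - [20,0,0,0,0]
    - [20,0,0,0,0]
    - [20,-0.044,-0.024,0,0]
    - [20,-0.044,-0.024,0,0]
  newtons: 30

```text
clock: 14.82
position: [0.6137, 0.0756, 0.0825]
ee_rot: [-3.048, -0.762, -0.013]
force: [16.3, 9.3, -4.8]
width: 0.508
gripper_force: 30.0
```

Request:
apply_moves:
  commands:
    - [20,-0.044,-0.024,0,0]
    - [20,-0.044,-0.024,0,0]

```text
clock: 15.08
position: [0.6131, 0.0756, 0.0838]
ee_rot: [-3.047, -0.765, -0.028]
force: [30.0, 16.8, -11.3]
width: 0.511
gripper_force: 30.0
```

Request:
apply_moves:
  commands:
    - [20,-0.044,-0.024,0,0]
    - [20,-0.044,-0.024,0,0]
    - [20,-0.044,-0.024,0,0]

```text
clock: 15.45
position: [0.6095, 0.0737, 0.0853]
ee_rot: [-3.045, -0.768, -0.041]
force: [37.4, 20.0, -9.9]
width: 0.508
gripper_force: 30.0
```

Request:
apply_moves:
  commands:
    - [20,0.22,0.11,0,0]
    - [100,0,0,0.1,0]
    - [100,0,0,0,0]
    - [100,0.2,0.115,0,0]
    - [100,0.18,-0.34,0,0]
    - [100,0.055,-0.1,-0.03,0]
    - [100,0.024,-0.044,-0.07,0]
    - [100,0.016,-0.03,-0.08,0]
    - [100,0.016,-0.03,-0.08,0]

```text
clock: 16.58
position: [0.6372, 0.0556, 0.0721]
ee_rot: [-3.035, -0.764, 0.004]
force: [-13.5, 21.1, 19.7]
width: 1.0
gripper_force: 12.9
```

```bash
python3 w.py w11; python3 prof.py w11 -.02 .005
```

```text
clk 16.575 tcp [0.6372 0.0556 0.0721] yaw y -61.7380891584827 J [-0.54  0.68  0.59  1.73 -0.48  0.89 -0.82] F [-13.5  21.1  19.7]
-19.5 6.3 394
-16.5 13.9 206
-13.5 13.8 204
-10.5 13.8 205
-7.5 13.7 212
-4.5 13.8 207
-1.5 13.9 201
1.5 13.9 208
4.5 13.9 201
7.5 13.9 209
10.5 13.9 211
13.5 13.9 201
16.5 16.9 125
19.5 22.3 98
```

Request:
apply_moves:
  commands:
    - [100,-0.29,0.544,0.16,0]
    - [100,-0.19,-0.1,0,0]
    - [20,0,0,0,0]
    - [20,0,0,0,0]
    - [20,0,0,0,0]
    - [20,0,0,0,0]
    - [20,0,0,0,0]
    - [20,0,0,0,0]
    - [20,-0.044,-0.024,0,0]
    - [20,-0.044,-0.024,0,0]
    - [20,0,0,0,0]
  newtons: 60

```text
clock: 18.0
position: [0.6083, 0.0727, 0.0819]
ee_rot: [3.048, 0.762, 0.01]
force: [14.6, 6.0, -9.5]
width: 0.392
gripper_force: 59.8
```

Request:
apply_moves:
  commands:
    - [20,-0.03,-0.016,0,0]
    - [20,-0.03,-0.016,0,0]
    - [20,0,0,0,0]

```text
clock: 18.38
position: [0.6076, 0.0726, 0.0826]
ee_rot: [3.047, 0.764, 0.019]
force: [22.3, 10.4, -12.9]
width: 0.389
gripper_force: 60.0
```

Request:
apply_moves:
  commands:
    - [20,0.118,0.063,0,0]
    - [100,0,0,0,0]
    - [100,0,0,0,0]
    - [100,0,0,0,0]
    - [100,0,0,0.67,0]
    - [100,0.443,-0.368,0,0]
    - [100,-0.008,0.015,-0.083,0]
    - [100,-0.03,0.06,-0.083,0]
    - [100,-0.024,0.044,-0.117,0]

```text
clock: 19.5
position: [0.632, 0.0587, 0.1062]
ee_rot: [-3.047, -0.759, -0.004]
force: [-1.9, 1.5, 15.1]
width: 0.997
gripper_force: 7.0
```

Request:
apply_moves:
  commands:
    - [100,-0.004,0.007,-0.083,0]
    - [100,0,0,0,0]

```text
clock: 19.75
position: [0.6302, 0.0594, 0.0991]
ee_rot: [-3.047, -0.76, 0.002]
force: [0.3, -0.0, 0.8]
width: 1.001
gripper_force: 0.3
```

Request:
apply_moves:
  commands:
    - [100,0.005,-0.01,-0.06,0]
    - [100,0.005,-0.01,-0.06,0]
    - [100,0.005,-0.01,-0.04,0]

```text
clock: 20.12
position: [0.631, 0.0592, 0.0902]
ee_rot: [-3.044, -0.76, 0.001]
force: [-3.9, 6.2, 12.6]
width: 0.997
gripper_force: 6.8
```

```bash
python3 w.py w12; python3 prof.py w12 -.02 .003;python3 prof.py w12 .01 .016
```

```text
clk 20.125 tcp [0.631  0.0592 0.0902] yaw y -61.95127977499329 J [-0.57  0.65  0.62  1.73 -0.46  0.91 -0.84] F [-3.9  6.2 12.6]
-22.5 3.6 87
-19.5 5.3 138
-16.5 7.0 153
-13.5 8.5 165
-10.5 10.1 186
-7.5 11.8 212
-4.5 13.3 231
-1.5 15.1 262
1.5 16.7 279
4.5 18.3 308
7.5 18.7 232
10.5 14.6 113
13.5 8.6 78
16.5 2.8 49
19.5 -2.5 28
22.5 28.3 143
-22.5 4.0 20
-19.5 3.3 64
-16.5 3.9 79
-13.5 4.1 90
-10.5 5.3 108
-7.5 7.5 105
-4.5 9.0 112
-1.5 9.8 94
1.5 9.8 97
4.5 9.3 97
7.5 7.7 92
10.5 6.2 89
13.5 3.8 80
16.5 1.0 43
19.5 -1.7 12
22.5 10.1 152
```

Request:
apply_moves:
  commands:
    - [100,0.06,-0.11,-0.03,0]
    - [100,0.024,-0.044,-0.07,0]
    - [100,0.016,-0.03,-0.08,0]
    - [100,0.016,-0.03,-0.08,0]

```text
clock: 20.68
position: [0.6343, 0.0569, 0.0752]
ee_rot: [-3.027, -0.767, 0.008]
force: [-20.0, 31.5, 31.5]
width: 1.002
gripper_force: 19.3
```

```bash
python3 w.py w13; python3 prof.py w13 -.02 .003
```

```text
clk 20.675 tcp [0.6343 0.0569 0.0752] yaw y -61.565422276431015 J [-0.54  0.67  0.59  1.73 -0.48  0.9  -0.81] F [-20.   31.5  31.5]
-22.5 8.4 110
-19.5 9.3 272
-16.5 9.9 279
-13.5 10.6 278
-10.5 11.2 273
-7.5 11.9 270
-4.5 12.5 265
-1.5 13.3 258
1.5 13.9 254
4.5 14.5 250
7.5 15.3 244
10.5 15.7 225
13.5 15.2 43
16.5 19.1 7
19.5 22.6 248
```

Request:
apply_moves:
  commands:
    - [100,0.008,-0.015,-0.08,0]
    - [100,0.008,-0.015,-0.08,0]
    - [100,0,0,-0.05,0]

```text
clock: 21.1
position: [0.6352, 0.0567, 0.0624]
ee_rot: [-3.025, -0.768, 0.008]
force: [-26.1, 31.1, 57.0]
width: 1.002
gripper_force: 31.6
```

```bash
python3 w.py w14; python3 prof.py w14 -.02 .003
```

```text
clk 21.1 tcp [0.6352 0.0567 0.0624] yaw y -61.49793376739395 J [-0.53  0.69  0.58  1.73 -0.49  0.88 -0.8 ] F [-26.1  31.1  57. ]
-22.5 9.3 33
-19.5 10.5 118
-16.5 11.0 107
-13.5 11.5 103
-10.5 12.0 100
-7.5 12.5 90
-4.5 12.8 91
-1.5 13.3 81
1.5 13.9 77
4.5 14.4 71
7.5 14.8 64
10.5 15.4 59
13.5 15.3 25
16.5 7.6 41
19.5 12.0 112
```

Request:
apply_moves:
  commands:
    - [100,-0.323,0.602,0.1,0]
    - [100,-0.235,-0.126,0.25,0]
    - [20,0,0,0,0]
    - [20,0,0,0,0]
    - [20,0,0,0,0]
    - [20,0,0,0,0]
    - [20,0,0,0,0]
    - [20,0,0,0,0]
  newtons: 60

```text
clock: 22.15
position: [0.6054, 0.0707, 0.0823]
ee_rot: [-3.047, -0.759, 0.003]
force: [-3.1, 0.8, 1.0]
width: 0.431
gripper_force: 56.6
```

Request:
apply_moves:
  commands:
    - [20,-0.044,-0.024,0,0]
    - [20,-0.044,-0.024,0,0]
    - [20,0,0,0,0]

```text
clock: 22.52
position: [0.6011, 0.0677, 0.0829]
ee_rot: [-3.048, -0.759, -0.0]
force: [0.6, 4.3, -2.5]
width: 0.425
gripper_force: 56.5
```

Request:
apply_moves:
  commands:
    - [20,-0.044,-0.024,0,0]
    - [20,-0.044,-0.024,0,0]
    - [20,0,0,0,0]

```text
clock: 22.9
position: [0.5957, 0.0645, 0.0828]
ee_rot: [-3.048, -0.759, 0.001]
force: [0.6, 4.4, -1.9]
width: 0.427
gripper_force: 56.5
```

Request:
apply_moves:
  commands:
    - [20,-0.147,-0.079,0,0]
    - [20,-0.147,-0.079,0,0]
    - [20,-0.147,-0.079,0,0]
    - [20,-0.147,-0.079,0,0]
    - [20,-0.147,-0.079,0,0]
    - [20,-0.147,-0.079,0,0]
    - [20,-0.147,-0.079,0,0]
    - [20,0,0,0,0]

```text
clock: 23.9
position: [0.5334, 0.0306, 0.0829]
ee_rot: [-3.049, -0.757, 0.001]
force: [0.2, 0.4, -2.5]
width: 0.43
gripper_force: 56.4
```

```bash
python3 w.py w15
python3 - <<'E'
from h import *
c,im,de=snap("side","s2");cv2.imwrite("pics/s2c.png",cv2.resize(cv2.imread("pics/s2.png")[150:350,120:420],None,fx=2.5,fy=2.5))
E
```

```text
clk 23.9 tcp [0.5334 0.0306 0.0829] yaw y -62.11481448369974 J [-0.61  0.52  0.63  1.99 -0.44  0.77 -0.8 ] F [ 0.2  0.4 -2.5]
```

View pics/s2c.png

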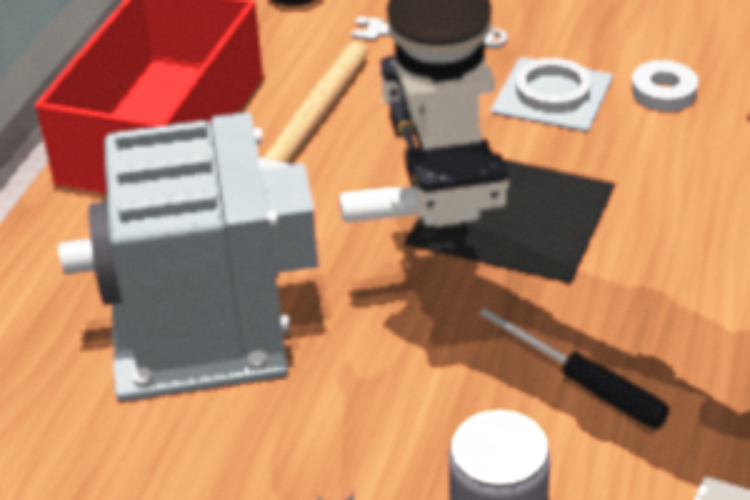

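Request:
apply_moves:
  commands:
    - [20,-0.1,-0.2,0.2,0]
    - [20,-0.3,-0.58,0,0]
    - [20,-0.3,-0.58,0,0]
    - [20,-0.3,-0.58,-0.3,0]
    - [20,0,0,-0.5,0]
    - [20,0,0,-0.4,0]
    - [20,0,0,-0.1,0]
    - [20,0,0,-0.05,0]
    - [20,0,0,0,0]

```text
clock: 25.12
position: [0.4747, -0.0857, 0.0164]
ee_rot: [-3.048, -0.758, -0.003]
force: [-7.2, 3.1, 28.3]
width: 0.383
gripper_force: 60.0
```

```bash
python3 w.py w16
cat > ax.py <<'E'
from h import *
import sys
# height along/around the line through tool position with direction d
t=np.array([float(sys.argv[2]),float(sys.argv[3])]);d=np.array([.8813,.4726]);n=np.array([-.4726,.8813])
P=np.load(f"pics/{sys.argv[1]}.npz")["P"];a=(P[...,:2]-t)@d;b=(P[...,:2]-t)@n;z=P[...,2]
for k in range(-60,110,6):
    mm=(abs(b)<.04)&(a>k/1e3)&(a<=k/1e3+.006)&(z>.012)&(z<.06)
    if mm.sum()>5: print(k+3,"b",(np.percentile(b[mm],[5,50,95])*1e3).round(0),"z",(np.percentile(z[mm],[10,50,95])*1e3).round(0),mm.sum())
E
python3 ax.py w16 .4747 -.0857
```

```text
clk 25.125 tcp [ 0.4747 -0.0857  0.0164] yaw y -62.07073792390669 J [-0.32  0.56  0.53  2.16 -0.53  0.56 -0.48] F [-7.2  3.1 28.3]
-27 b [-16.  -0.  16.] z [40. 41. 41.] 547
-21 b [-16.  -0.  16.] z [40. 41. 41.] 1034
-15 b [-16.  -0.  16.] z [40. 41. 42.] 1052
-9 b [-18.   3.  18.] z [41. 49. 59.] 119
-3 b [-18. -18.  18.] z [54. 58. 60.] 61
3 b [-17.  -1.  16.] z [40. 41. 42.] 366
9 b [-28.  -1.  28.] z [29. 41. 52.] 3255
15 b [-16.   0.  17.] z [40. 41. 42.] 1290
21 b [-16.  -0.  16.] z [25. 35. 41.] 1839
27 b [-11.  -1.  11.] z [29. 34. 36.] 809
33 b [-11.  -0.  11.] z [29. 34. 36.] 847
39 b [-11.  -0.  11.] z [29. 34. 36.] 855
45 b [-11.  -0.  12.] z [30. 34. 36.] 928
51 b [-11.   0.  11.] z [29. 34. 36.] 991
57 b [-11.  -0.  10.] z [29. 34. 36.] 951
63 b [-11.  -0.  11.] z [29. 34. 36.] 989
69 b [-11.  -1.  10.] z [29. 34. 36.] 1035
75 b [-11.  -0.  11.] z [29. 34. 36.] 1051
81 b [-11.  -0.  11.] z [29. 34. 36.] 1091
87 b [-11.  -1.  10.] z [29. 34. 36.] 1137
93 b [-11.  -0.  10.] z [29. 34. 36.] 393
```

Request:
apply_moves:
  commands:
    - [38,0,0,0.02,0]
    - [100,0,0,0,0]
    - [100,0,0,0,0]
    - [100,0,0,0,0]
    - [100,0,0,0.5,0]
    - [100,0,0,0.5,0]
    - [100,0.55,0.295,0,0]
    - [100,0.55,0.295,0,0]
    - [100,0,0,0,0]
  newtons: 10

```text
clock: 26.3
position: [0.5426, -0.048, 0.0749]
ee_rot: [3.047, 0.764, 0.002]
force: [-0.1, 0.0, -1.2]
width: 1.001
gripper_force: 0.0
```

```bash
python3 w.py w17; python3 ax.py w17 .4747 -.0857
```

```text
clk 26.3 tcp [ 0.5426 -0.048   0.0749] yaw y -61.8496963018868 J [-0.45  0.54  0.63  1.97 -0.45  0.76 -0.64] F [-0.1  0.  -1.2]
3 b [12. 15. 17.] z [40. 40. 41.] 41
9 b [-16.   1.  16.] z [40. 41. 42.] 368
15 b [-16.  -1.  15.] z [40. 41. 42.] 494
21 b [-16.   0.  16.] z [30. 36. 41.] 910
27 b [-8. -1.  7.] z [33. 35. 36.] 86
45 b [-14. -12. -11.] z [12. 26. 28.] 9
51 b [-12.   0.  11.] z [28. 33. 35.] 296
57 b [-12.  -0.  10.] z [29. 34. 36.] 368
63 b [-12.  -1.  10.] z [29. 34. 36.] 382
69 b [-11.  -1.  11.] z [28. 33. 36.] 399
75 b [-11.  -0.  11.] z [29. 34. 36.] 398
81 b [-11.   0.  11.] z [29. 33. 36.] 409
87 b [-11.   0.  11.] z [29. 33. 36.] 410
93 b [-11.  -0.  10.] z [17. 28. 35.] 499
```

Request:
apply_moves:
  commands:
    - [100,0,0,-0.7,0]
    - [100,0,0,-0.4,0]
    - [10,0,0,0,0]
    - [10,0,0,0,0]
    - [10,0,0,0,0]
    - [10,0,0,0,0]
    - [10,0,0,0,0]
    - [10,0,0,0,0]
    - [10,0,0,0,0]
  newtons: 6

```text
clock: 27.48
position: [0.5402, -0.0498, 0.0091]
ee_rot: [3.049, 0.759, 0.0]
force: [0.8, -0.1, -1.1]
width: 0.286
gripper_force: 0.2
```

Request:
apply_moves:
  commands:
    - [10,-0.069,-0.037,0.298,0]
    - [10,-0.115,-0.061,0.28,0]
    - [10,-0.154,-0.083,0.253,0]
    - [10,-0.192,-0.103,0.22,0]
    - [10,0,0,0,0]

```text
clock: 28.1
position: [0.508, -0.0674, 0.0734]
ee_rot: [-3.049, -0.757, -0.003]
force: [0.9, 0.4, -0.7]
width: 0.281
gripper_force: 6.0
```

```bash
python3 w.py w18
python3 - <<'E'
from h import *
c,im,de=snap("side","s3");cv2.imwrite("pics/s3c.png",cv2.resize(cv2.imread("pics/s3.png")[150:320,220:440],None,fx=3,fy=3))
E
```

```text
clk 28.1 tcp [ 0.508  -0.0674  0.0734] yaw y -62.129182796507514 J [-0.43  0.5   0.63  2.05 -0.45  0.72 -0.6 ] F [ 0.9  0.4 -0.7]
```

View pics/s3c.png

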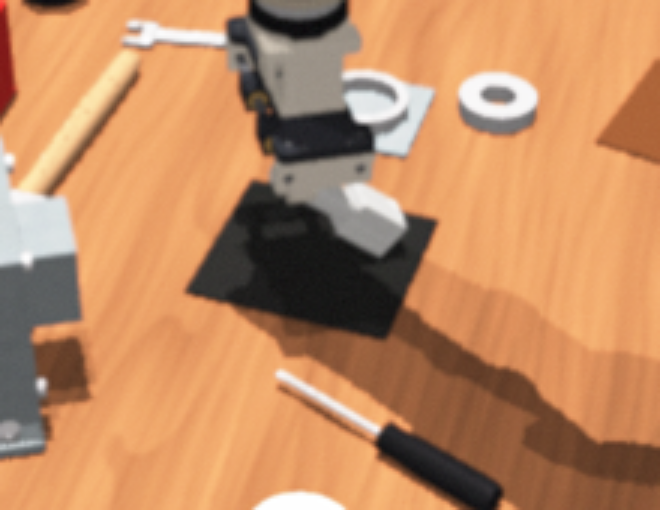

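Request:
apply_moves:
  commands:
    - [10,-0.222,-0.119,0.178,0]
    - [10,-0.245,-0.132,0.132,0]
    - [10,-0.263,-0.141,0.08,0]
    - [10,-0.27,-0.145,0.028,0]
    - [10,-0.27,-0.145,-0.025,0]
    - [10,0,0,-0.02,0]
    - [10,0,0,0,0]

```text
clock: 29.08
position: [0.4313, -0.1082, 0.0945]
ee_rot: [-3.049, -0.757, 0.001]
force: [-1.6, -1.1, 7.7]
width: 0.278
gripper_force: 6.0
```

```bash
python3 w.py w19
python3 - <<'E'
from h import *
c,im,de=snap("side","s4");cv2.imwrite("pics/s4c.png",cv2.resize(cv2.imread("pics/s4.png")[130:320,240:480],None,fx=3,fy=3))
E
```

```text
clk 29.075 tcp [ 0.4313 -0.1082  0.0945] yaw y -62.106972645586296 J [-0.41  0.38  0.69  2.19 -0.37  0.69 -0.54] F [-1.6 -1.1  7.7]
```

View pics/s4c.png

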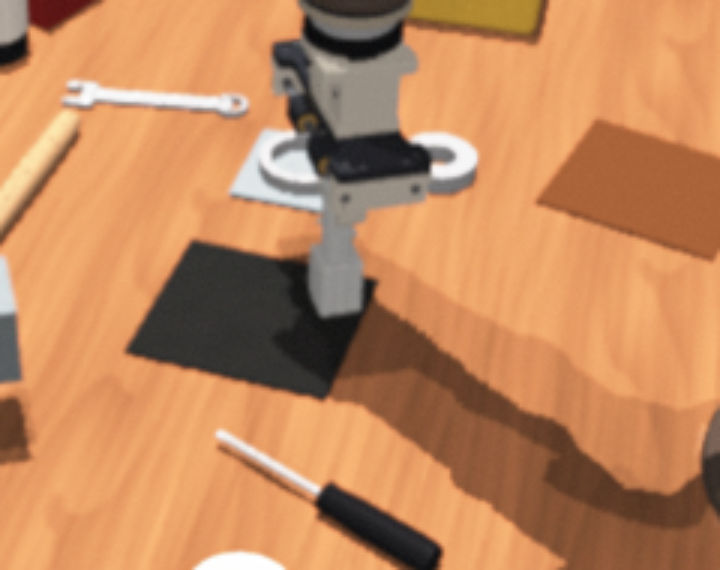

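Request:
apply_moves:
  commands:
    - [10,0,0,-0.03,0]
    - [10,0,0,-0.02,0]
    - [10,0,0,0,0]

```text
clock: 29.55
position: [0.4316, -0.1081, 0.0914]
ee_rot: [-3.049, -0.758, 0.001]
force: [-1.9, -0.6, 7.3]
width: 0.279
gripper_force: 6.0
```

Request:
apply_moves:
  commands:
    - [10,0,0,0,0]
    - [10,0,0,0.05,0]
    - [10,0,0,0.4,0]
    - [10,0,0,0.4,0]
    - [10,0,0,0,0]
  newtons: 45

```text
clock: 30.18
position: [0.4326, -0.1078, 0.1432]
ee_rot: [3.048, 0.759, 0.003]
force: [-0.7, 0.7, -3.9]
width: 0.277
gripper_force: 45.0
```

```bash
python3 w.py w20
cat > up.py <<'E'
from h import *
import sys
t=observe()["position"]
d=np.array([.8813,.4726]);n=np.array([-.4726,.8813])
for cn in ("side","wrist"):
    c,im,de=snap(cn,sys.argv[1]+cn);P=np.load(f"pics/{sys.argv[1]+cn}.npz")["P"]
    a=(P[...,:2]-t[:2])@d;b=(P[...,:2]-t[:2])@n;z=P[...,2]-t[2]
    m=(abs(a)<.045)&(abs(b)<.045)&(z<.04)&(P[...,2]>.03)
    for k in range(-105,40,10):
        mm=m&(z>k/1e3)&(z<=k/1e3+.01)
        if mm.sum()>8: print(cn,k+5,"a",(np.percentile(a[mm],[3,50,97])*1e3).round(1),"b",(np.percentile(b[mm],[3,50,97])*1e3).round(1),mm.sum())
E
python3 up.py u1
```

```text
clk 30.175 tcp [ 0.4326 -0.1078  0.1432] yaw y -62.03608091084701 J [-0.48  0.29  0.76  2.14 -0.28  0.8  -0.63] F [-0.7  0.7 -3.9]
side -80 a [-14.8   6.3  18.6] b [-14.8  15.7  20.2] 52
side -70 a [-15.7   4.   18.6] b [-2.7 15.4 19.4] 60
side -60 a [-15.8   4.6  18.9] b [-10.5  16.2  20.9] 55
side -50 a [-15.6   4.5  19. ] b [-5.7 15.3 19.9] 65
side -40 a [-15.8   7.6  19.2] b [-15.2  12.3  19.4] 101
side -30 a [-12.1   4.9  17.2] b [-7.   8.9 17.1] 48
side -20 a [-9.8  2.9 12.9] b [-0.1  9.4 14.4] 37
side -10 a [-11.2   5.8  14.2] b [-8.2  9.  15.3] 42
side 0 a [-8.6  9.6 14. ] b [-10.1   8.9  19.6] 20
side 10 a [-10.6   9.6  15. ] b [-24.2  17.6  29.5] 38
side 20 a [-9.5  5.5 14. ] b [-22.3  28.4  31.5] 42
side 30 a [ 1.6 13.3 15.9] b [-6.1  2.5 24. ] 16
wrist -90 a [18.8 19.  19.1] b [ 4.8  9.4 15.7] 13
wrist -80 a [18.5 19.  19.4] b [-16.2  -0.2  16.1] 147
wrist -70 a [18.7 19.2 19.6] b [-16.1   0.4  16.2] 165
wrist -60 a [18.9 19.3 19.8] b [-16.2   0.4  16.3] 185
wrist -50 a [19.  19.5 20.1] b [-16.4  -0.2  16.3] 221
wrist -40 a [-3.3 14.6 19.9] b [-17.1   1.5  17.6] 1510
wrist -30 a [ 6.6 13.5 14.9] b [-9.6  0.9 11.9] 198
wrist -20 a [ 5.5 13.9 15. ] b [-8.5  1.3 12. ] 214
wrist -10 a [ 6.6 14.  15.8] b [-12.8  -4.1  11.6] 391
wrist 0 a [ 6.5 12.1 15.5] b [-17.1   0.2  17.3] 471
wrist 10 a [ 6.9 11.2 15.6] b [-22.6  -0.2  22.7] 911
wrist 20 a [ 7.1 11.3 15.8] b [-22.   -0.   21.9] 1054
wrist 30 a [-7.6 11.3 15.9] b [-19.5   0.1  19.6] 1794
wrist 40 a [-7.8 10.9 14.3] b [-18.4   0.2  18.6] 446
```

Request:
apply_moves:
  commands:
    - [10,0.28,-0.737,0,0]
    - [10,0.28,-0.737,0,0]
    - [10,0.28,-0.737,0,0]
    - [10,0.28,-0.737,0,0]
    - [10,0,0,0,0]
    - [10,0,0,0,0]

```text
clock: 31.08
position: [0.4984, -0.2841, 0.141]
ee_rot: [-3.047, -0.757, 0.003]
force: [0.2, 0.0, -2.2]
width: 0.273
gripper_force: 45.0
```

```bash
python3 w.py w21
python3 - <<'E'
from h import *
def circ(q):
    s=np.linalg.lstsq(np.c_[2*q,np.ones(len(q))],(q**2).sum(1),rcond=None)[0];return s[:2],np.sqrt(s[2]+s[:2]@s[:2])
def rob(q):
    for _ in range(8):
        c,r=circ(q);e=np.hypot(*(q-c).T)-r;q=q[abs(e)<max(.0015,1.5*e.std())]
    return c.round(4),round(r,4),len(q)
P=np.load("pics/w21.npz")["P"];rr=np.hypot(P[...,0]-.501,P[...,1]+.284)
m=(P[...,2]>.016)&(P[...,2]<.028)&(rr<.05)&(rr>.026);q=P[m];print(len(q),q.min(0),q.max(0))
k=cv2.morphologyEx(m.astype(np.uint8),cv2.MORPH_OPEN,np.ones((3,3)))
o=cv2.findContours(k,0,1)[0]; 
# outer boundary: farthest points per angular bin
an=np.arctan2(q[:,1]+.284,q[:,0]-.501);rq=np.hypot(q[:,0]-.501,q[:,1]+.284)
O=[];I=[]
for b in np.arange(-np.pi,np.pi,.1):
    s=(an>=b)&(an<b+.1)
    if s.sum()>15:
        O.append([b+.05,np.percentile(rq[s],96),np.percentile(rq[s],4)])
O=np.array(O)
for j in(1,2): print(j,rob(np.c_[.501+O[:,j]*np.cos(O[:,0]),-.284+O[:,j]*np.sin(O[:,0])]))
print(np.degrees(O[:,0]).round(0).tolist())
D=np.load("pics/top0.npz")  # top-view ring: bright ring points
P=D["P"];m=(P[...,2]>.012)&(P[...,2]<.032);rr=np.hypot(P[...,0]-.501,P[...,1]+.284);m&=rr<.047;print("top ring centroid",P[m].mean(0),m.sum())
E
```

```text
clk 31.075 tcp [ 0.4984 -0.2841  0.141 ] yaw y -62.09172652049813 J [-0.07  0.51  0.71  1.84 -0.4   0.94 -0.26] F [ 0.2  0.  -2.2]
2756 [ 0.46017148 -0.32543965  0.01603879] [ 0.53961335 -0.24424049  0.02496501]
1 (array([ 0.4992, -0.2849]), np.float64(0.0401), 49)
2 (array([ 0.4993, -0.2849]), np.float64(0.031), 45)
[-114.0, -108.0, -103.0, -97.0, -91.0, -85.0, -80.0, -74.0, -68.0, -63.0, -57.0, -51.0, -45.0, -40.0, -34.0, -28.0, -22.0, -17.0, -11.0, -5.0, 0.0, 6.0, 12.0, 18.0, 23.0, 29.0, 35.0, 41.0, 46.0, 52.0, 58.0, 64.0, 69.0, 75.0, 81.0, 86.0, 92.0, 98.0, 104.0, 109.0, 115.0, 121.0, 127.0, 132.0, 138.0, 144.0, 149.0, 155.0, 161.0]
top ring centroid [ 0.50051535 -0.28398782  0.02050512] 343
```

View pics/w21.png

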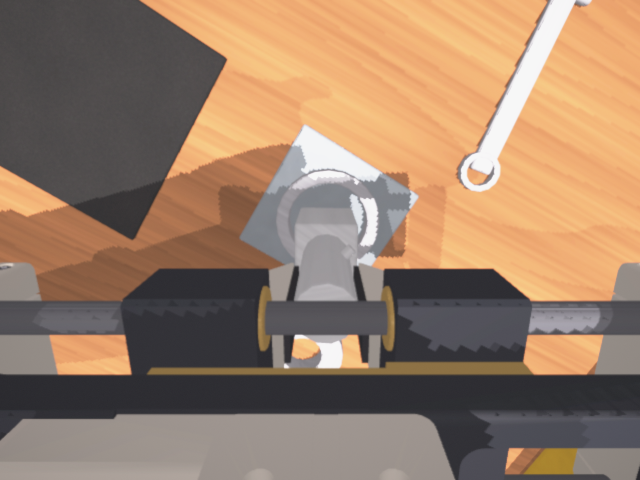

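Request:
apply_moves:
  commands:
    - [10,0,-0.023,-0.3,0]
    - [10,0,0,-0.3,0]
    - [10,0,0,-0.1,0]
    - [10,0,0,-0.06,0]
    - [10,0,0,0,0]

```text
clock: 31.75
position: [0.4994, -0.2861, 0.0969]
ee_rot: [3.049, 0.758, -0.0]
force: [-0.2, -0.1, -3.5]
width: 0.279
gripper_force: 45.0
```

Request:
apply_moves:
  commands:
    - [10,0,0,-0.03,0]
    - [10,0,0,-0.03,0]
    - [10,0,0,0,0]

```text
clock: 32.12
position: [0.4996, -0.2862, 0.0936]
ee_rot: [3.048, 0.758, 0.001]
force: [0.3, 0.4, -1.5]
width: 0.275
gripper_force: 45.0
```

Request:
apply_moves:
  commands:
    - [10,0,0,-0.02,0]
    - [10,0,0,-0.015,0]
    - [10,0,0,0,0]

```text
clock: 32.5
position: [0.4998, -0.2866, 0.0933]
ee_rot: [3.048, 0.758, 0.003]
force: [-5.0, 3.5, 23.0]
width: 0.274
gripper_force: 45.1
```

Seated (23 N). Ease the grip so it settles, then open and rise.

Request:
apply_moves:
  commands:
    - [10,0,0,0.01,0]
    - [10,0,0,0,0]
    - [10,0,0,0,0]
    - [35,0,0,0,0]
    - [60,0,0,0,0]
    - [60,0,0,0,0]
    - [60,0,0,0,0]
  newtons: 5

```text
clock: 33.38
position: [0.4994, -0.286, 0.0917]
ee_rot: [3.049, 0.759, -0.0]
force: [-0.4, -0.4, 0.1]
width: 0.587
gripper_force: 0.0
```

Request:
apply_moves:
  commands:
    - [60,0,0,0.3,0]
    - [60,0,0,0.6,0]
    - [60,0,0,0.6,0]
    - [60,0,0,0.3,0]
    - [60,-0.5,0,0,0]
    - [60,-0.5,0,0,0]
    - [60,0,0,0,0]

```text
clock: 34.25
position: [0.4372, -0.2862, 0.2001]
ee_rot: [-3.048, -0.755, -0.0]
force: [0.2, -0.2, 0.9]
width: 0.6
gripper_force: 0.0
```

```bash
python3 w.py w22
python3 - <<'E'
from h import *
P=np.load("pics/w22.npz")["P"];x=P[...,0];y=P[...,1];z=P[...,2]
near=np.hypot(x-.4993,y+.2849)<.045
for lo,hi in((.122,.134),(.05,.06)):
    m=near&(z>lo)&(z<hi);print(lo,m.sum(),P[m].mean(0) if m.any() else 0,P[m].min(0) if m.any() else 0,P[m].max(0) if m.any() else 0)
E
```

```text
clk 34.25 tcp [ 0.4372 -0.2862  0.2001] yaw y -62.19093163406981 J [-0.11  0.35  0.78  1.9  -0.29  1.01 -0.29] F [ 0.2 -0.2  0.9]
0.122 1333 [ 0.50090549 -0.28509698  0.12839144] [ 0.48821217 -0.29828658  0.12202511] [ 0.51329831 -0.27280679  0.13086839]
0.05 675 [ 0.50156613 -0.27609731  0.05622277] [ 0.47777075 -0.29499164  0.05004624] [ 0.5241272  -0.26209658  0.05986137]
```

View pics/w22.png

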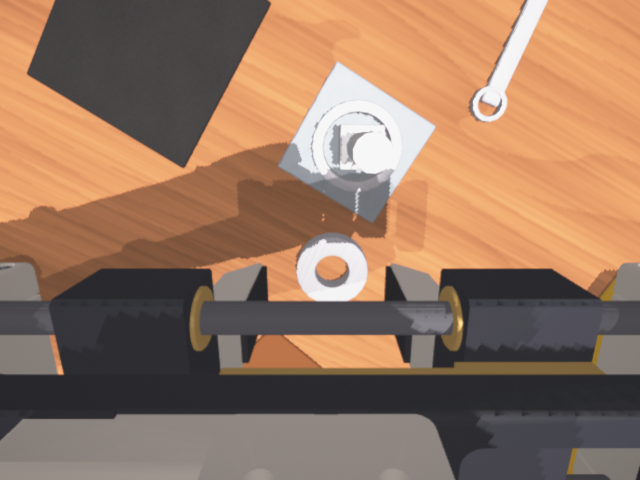

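The picture shows the plug standing upright in the ring: head in the ring at about (360,145), tail top at (374,152). The measured tail top is at z = 0.128, as expected, and centred. The gripper is clear of everything.

```bash
python3 -c "
from cell import arm; print(arm.sign_off())"
```

```text
the job is handed in; nothing more can be done
None
```

The plug was unscrewed, drawn out, laid on the mat and released, then picked up again and stood head down in the steel ring. I handed the job in at about 34 s of the 72 s allowed, with the gripper clear; no verdict came back.

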